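# Tag the icing tank and open its cap of unknown thread

### The job

Tag the icing feeder's tank and open it: hook the orange tag from its stand over the green end of the feeder's rail, slide it along the rail (without lifting it off) until it is centred on the red band, and let go of it. Then open the yellow screw cap, whose thread may be left- or right-handed (find out by trying which way it loosens), unscrew it and lift it straight up off the tank. Finish while still holding the cap upright in the gripper, clear above its tank by about a hand's width (60 to 100 mm above where it sat), and leave everything else where it is.

Things in the scene. Friction and masses are not known exactly. Their poses are not given: they have to be found in the camera images.
- feeder: Twin icing feeder, fixed: white base 170 x 300 mm, two metal tanks, a tag rail along its front (robot) side. Origin on the table midway between the tanks; x points away from the rail, y along it. The tank at y = -65 mm has the yellow screw cap; the one at y = +65 mm has a grey and black pump head, 158 mm high, that does not come off.
- rail_mid (a point): Middle of the feeder's tag rail, on its axis: a round steel bar 10 mm thick along the feeder's y, axis 140 mm above the table and 110 mm in front (-x) of the feeder's origin, between two posts 150 mm either way, 146 mm high.
- rail_entry (a point): Middle of the rail's green stretch, on the bar's axis, 85 mm to +y of the rail's middle. The green stretch is 75 mm long; the tag is to be hooked on here.
- mark: Red band, 14 mm long, painted on the rail (a red square on the white base's front edge lies level with it), 115 to 185 mm to -y of the middle of the green stretch. Origin on the bar's axis at the middle of the band; axes parallel to the feeder's. The tag slides freely over it.
- tag: Rigid orange tag, 70 g, hanging over the tag stand's bar. Origin on the axis of that bar, z up. Its hook is an upside-down V 24 mm wide along the bar, open downward, 18 mm between the legs: lift it straight up off a bar, lower it straight onto one. Plate 50 mm wide (y) on the -x side down to 75 mm below the origin; steel leg on the +x side down to 30 mm below. Either way round will do on the rail.
- tag_grip (a point): Where to pinch the tag: its grip tab, 10 mm thick along the tag's x, 24 mm wide along y, from 12 to 46 mm above the tag's origin; this point is 36 mm above the origin.
- stand: Tag stand, fixed: dark base 90 x 130 mm, origin on the table under its centre; round bar 10 mm thick along its y, axis 130 mm above the table, between two posts at y = +-50 mm (134 mm high).
- neck (a point): Centre of the shoulder on which the cap sits, 110 mm above the table. The tank's neck rises 16 mm above it.
- cap: Yellow screw cap, 56 mm across, about 0.12 kg. Origin at the centre of its lower rim, z up. Coarse thread, right- or left-handed: nothing shows which. Wrong way: a hard stop within 0.1 rad. Right way: it turns easily, at the same height, is held down until turned about 0.9 rad, and lifts straight off when turned 1.1 to 2.2 rad; stop at 2.4 rad. It cannot be lifted at the start.
- cap_grip (a point): Where to pinch the cap: its wing grip, 50 mm long along the cap's x, 14 mm thick along y, from 24 to 60 mm above the cap's origin; this point is on the axis, 46 mm above the origin.
- house: Bystander, to be left alone: a gingerbread house on a black board 170 x 130 mm, 110 mm tall, left of the feeder. Origin at the centre of its underside.
- jar: Bystander, to be left alone: a jar 60 mm across and 85 mm tall with a blue lid. Origin at the centre of its underside.
- tip: Bystander, to be left alone: a steel piping tip, cone 34 mm across and 45 mm tall. Origin at the centre of its underside.
- cutter: Bystander, to be left alone: a copper ring cutter, 70 mm across and 35 mm tall. Origin at the centre of its underside.
- scraper: Bystander, to be left alone: a flat white bowl scraper 120 x 85 x 5 mm. Origin at the centre of its underside.
Things that resemble listed ones, but are neither listed nor needed, are in the scene too. Several things have the shape of the cap; the one meant has the colours described above.

How it is judged:
On the way, in this order (a step that is already met when the one before it is completed fails the run):
1. the tag's hook is over the rail's green stretch (x of tag in the frame of mark between -0.012 and 0.012 m and z of tag in the frame of mark between -0.005 and 0.007 m and angle between tag's own z axis and vertical below 0.35 rad and y of tag in the frame of rail_entry between -0.045 and 0.045 m), for 0.1 s.
2. the tag hangs at the red band, let go (y of tag in the frame of mark between -0.01 and 0.01 m and x of tag in the frame of mark between -0.012 and 0.012 m and z of tag in the frame of mark between -0.005 and 0.007 m and angle between tag's own z axis and vertical below 0.35 rad and contact force between tag and the fingers below 0.05 N and linear speed of tag below 0.03 m/s and contact force between tag and feeder above 0.1 N), for 0.2 s.
3. the cap is lifted off the neck (z of cap in the frame of neck above 0.025 m and contact force between cap and the fingers above 0.5 N), for 0.1 s.
At the end, for the whole second after the job is handed in: The tag hangs on the rail within 10 mm of the middle of the red band, untouched and at rest; the gripper holds the cap upright (within 17 degrees) and still, 45 to 160 mm above its seat and within 60 mm of the neck's axis sideways, touching nothing else (all of step 2 and z of cap in the frame of neck between 0.045 and 0.16 m and horizontal distance between cap and neck below 0.06 m and angle between cap's own z axis and vertical below 0.3 rad and contact force between cap and the fingers above 0.5 N and contact force between cap and feeder below 0.05 N and linear speed of cap below 0.03 m/s); the arm keeps its last pose, push and grip.
It fails at once if the tag is lowered onto or lifted off the rail near the red band instead of being slid there (z of tag in the frame of mark between 0.014 and 0.03 m and x of tag in the frame of mark between -0.012 and 0.012 m and y of tag in the frame of mark between -0.05 and 0.05 m).
It fails at once if a bystander is moved more than 25 mm (distance of any of house, jar, tip, cutter, scraper from where it was at the start of the episode above 0.025 m).
It also fails if it takes over 58 s, if anything falls off the work surface, if the arm or the gripper's body presses on something with over 40 N, if the wrist force passes 120 N, or if a joint passes its speed limit or range.

### The arm

A 6-joint arm with a two-finger parallel gripper is mounted at the origin on the work surface. World frame = base frame: x ahead of the robot, y to its left, z up, the work surface at z = 0. Lengths are in m, angles in rad, forces in N, time in s.
With the tool pointing down it reaches from about 0.35 to 0.875 m from the base axis. Payload 4.2 kg.
Tool frame: the origin (TCP) lies at the very end of the fingers, on their centre line; the grasp point (between the pads) lies 19 mm behind it (robot.hold_point_z is the distance from the TCP to the grasp point, in m); z points along the fingers, y is the direction in which the jaws open and shut (so a half turn about z gives the same grasp; the last joint's range is limited). The gripper opens to 85 mm and grips with 20 to 120 N. Pads are 22 mm wide; open, the fingers measure 114 mm over their backs; the gripper's body (76 mm by 85 mm) begins 54 mm behind the grasp point. The pads swing forward as they close: fully open they stand 13 mm farther back than shut.
Start: joints at [-0.879, 0.385, 0.008, 0, -1.194, -0.259], TCP at [0.262, -0.567, 0.231] pointing down, gripper open.
Joint ranges: [-3.14, 3.14], [-1.21, 2.06], [-1.07, 1.41], [-3.16, 2.05], [-2.99, -0.16], [-3.1, 3.1]. Speed limits (rad/s): [2.79, 2.79, 3.14, 3.14, 3.14, 3.14].

### API

Orientations are given as a unit quaternion [w, x, y, z].
In Python, from station import robot, eyes, spot_in, regions_of, landmark_of gives the robot as it stands.
- The arm moves only by the shell command python3 -m pendant 'ROWS' [FORCE]. ROWS is JSON, a list that holds one entry, the list of rows, each a list of 7 numbers: the closure in counts, from 0 (fully open) to 255 (shut), then the shift along the tool's x, y, z in m, then the turn, a rotation vector about the tool's x, y, z in degrees. In form: [[[fingers, dx, dy, dz, wx, wy, wz], ...]]. A call has exactly 10 rows; each row is the pose to reach, as a shift and turn from the pose commanded when the call began, along the tool's axes at that moment; what a row does not reach only later rows make up. A row lasts 1/12 s, in which the tool goes at most 41.7 mm and 7.16 degrees, less where a joint would pass 70% of its speed; a pose out of reach is approached as far as the arm can. A call with a gripper value outside its range is refused whole. The fingers move at their own pace and stop on an object; FORCE is the grip in N (left out, the last holds). Time passes only in rows, so rows that repeat a pose let the fingers close, or fill a call up. It gives the time, the measured TCP pose, the force and the opening at its end, in the units of the state.
- robot.get_obs(): the state, without advancing time (a new reading comes with each control period).
- eyes.snapshot(name): name is "scene" or "top" or "wrist"; returns a dict with "pixels" (384x512x3 uint8, red, green, blue), "fx", "fy", "cx", "cy" (pixels), "rvec" (rotation vector, rad) and "tvec" (3), from world to camera coordinates, as OpenCV has them. Camera axes: x right, y down, z forward; pixel columns grow to the right and rows downward; lengths in m; the calibration is good to about 2 mm. A picture is of the moment at which its call begins. There is no depth.
- robot.close_job(): hands the job in, once; it reports no verdict.
Trained networks look in the newest picture that a camera, given by its name, has taken for a name from the list of things; names that differ only in an ending like _2 or _b are one class to them, and where a whole thing is asked for, a point or a joint stands for the part that bears it (a point fixed in the world has none). Each returns a list of dicts, best first, with "conf" (0 to 1); they miss things now and then, are a little off and sometimes report something else, mostly with a low value. They report only what shows in the picture. A call takes as long as a camera call. They do not tell look-alikes from the thing itself.
- spot_in(camera, query): "extent" ([left, top, width, height] in pixels, round what is visible of it).
- regions_of(camera, query): "region" (384x512 bool, what is visible of it) and "extent" ([left, top, width, height] in pixels, round what is visible of it).
- landmark_of(camera, query): "xy" ([column, row] in pixels: a listed point, or the origin of a listed thing).
The state is a dict: "time": time; "joint_pos": joint angles; "dq": joint speeds; "joint_efforts": joint torques, N m; "ee_pos": TCP position; "ee_rot": TCP orientation; "wrist_force": force on the tool from outside, world axes, zero at the start; "moment": the same for the moment, N m; "opening": opening from 0.0 (shut) to 1.0 (fully open).
Only numpy, scipy, OpenCV 4.12 (cv2) and the standard library are available. Lean on these libraries where they do the work, as an engineer would, in place of code of your own. Each camera call takes 0.05 s, during which the arm holds its last target. There are 200 camera calls.

## Working session

There is one attempt and no reset: what is moved stays moved. The work goes in short steps, Python scripts to look and compute and a shell command to move; the robot and the scene stay as the last step left them, time stands still between calls to the robot, and variables do not carry over. Pictures are saved under pics/ and viewed, about 8 in all and at most 12, crops included, and the job is handed in when it is done.

```bash
mkdir -p pics; ls; cat > h.py <<'E'
import numpy as np, cv2
from station import robot, eyes, spot_in, regions_of, landmark_of
from scipy.spatial.transform import Rotation as R
def cam(n):
    s=eyes.snapshot(n); s['R']=cv2.Rodrigues(np.array(s['rvec'],float))[0]; s['t']=np.array(s['tvec'],float); return s
def ray(s,xy):
    d=np.array([(xy[0]-s['cx'])/s['fx'],(xy[1]-s['cy'])/s['fy'],1.]); return -s['R'].T@s['t'], s['R'].T@d
def atz(s,xy,z):
    o,d=ray(s,xy); return o+d*(z-o[2])/d[2]
def proj(s,p):
    c=s['R']@np.array(p,float)+s['t']; return [round(float(s['fx']*c[0]/c[2]+s['cx']),1),round(float(s['fy']*c[1]/c[2]+s['cy']),1)]
def tri(a,b):
    A=[];B=[]
    for s,xy in (a,b):
        o,d=ray(s,xy); d/=np.linalg.norm(d); P=np.eye(3)-np.outer(d,d); A.append(P);B.append(P@o)
    A=np.vstack(A);B=np.hstack(B); x=np.linalg.lstsq(A,B,rcond=None)[0]
    return x, np.linalg.norm(A@x-B)
def save(s,f,crop=None,k=1):
    im=s['pixels'][:,:,::-1]
    if crop: l,t,w,h=crop; im=im[t:t+h,l:l+w]
    cv2.imwrite('pics/'+f,cv2.resize(np.ascontiguousarray(im),None,fx=k,fy=k,interpolation=cv2.INTER_CUBIC))
def totool(p,yaw=None):
    "shift in tool axes from measured TCP to world point p"
    o=robot.get_obs(); r=R.from_quat(np.roll(o['ee_rot'],-1)); return r.inv().apply(np.array(p)-o['ee_pos'])
E
python3 - <<'E'
from h import *
np.set_printoptions(precision=4,suppress=True)
o=robot.get_obs(); print(o['ee_pos'],R.from_quat(np.roll(o['ee_rot'],-1)).as_matrix())
S={n:cam(n) for n in('scene','top')}
hs=dict(feeder=0,rail_mid=.14,rail_entry=.14,mark=.14,tag=.13,tag_grip=.166,stand=0,neck=.11,cap=.11,cap_grip=.156,house=0,jar=0,tip=0,cutter=0,scraper=0)
for q,z in hs.items():
    for n in S:
        for d in landmark_of(n,q)[:4]:
            print(q,n,round(d['conf'],2),np.round(d['xy'],1),atz(S[n],d['xy'],z))
for n in S: save(S[n],n+'0.png',k=1.5)
E
```

```text
pics
[ 0.2619 -0.5668  0.2302] [[-0.9079 -0.4192 -0.001 ]
 [-0.4192  0.9079  0.0019]
 [ 0.0001  0.0021 -1.    ]]
feeder scene 0.75 [285.3 191.6] [0.6137 0.0956 0.    ]
feeder top 0.7 [126.8 189.1] [0.568  0.4864 0.    ]
feeder top 0.68 [241.4 180.3] [0.6057 0.0923 0.    ]
feeder top 0.61 [247.6 169.2] [0.6449 0.0718 0.    ]
rail_mid scene 0.61 [257.4 155.4] [0.5064 0.0926 0.14  ]
rail_mid top 0.76 [236.1 208.8] [0.4933 0.0971 0.14  ]
rail_entry scene 0.87 [268.3 135.8] [0.4972 0.1777 0.14  ]
rail_entry top 0.83 [204.6 205.5] [0.5018 0.1954 0.14  ]
rail_entry top 0.63 [144.4 228.9] [0.4258 0.3789 0.14  ]
mark scene 0.55 [241.8 174.9] [0.5023 0.0055 0.14  ]
mark top 0.48 [267.1 205.9] [0.5041 0.001  0.14  ]
tag scene 0.81 [175.3 259.6] [ 0.4863 -0.3164  0.13  ]
tag top 0.41 [370.6 217.1] [ 0.4758 -0.322   0.13  ]
tag_grip scene 0.74 [168.6 255.7] [ 0.4782 -0.3237  0.166 ]
tag_grip top 0.56 [409.  188.2] [ 0.5636 -0.4323  0.166 ]
tag_grip top 0.49 [372.2 216.6] [ 0.4745 -0.3188  0.166 ]
tag_grip top 0.18 [130.6 190.1] [0.5426 0.4205 0.166 ]
stand scene 0.85 [181.8 275.6] [ 0.484 -0.322 
[... 1052 characters left out ...]
 top 0.51 [304.4 164.1] [ 0.6351 -0.1126  0.156 ]
cap_grip top 0.49 [221.9 242.4] [0.3885 0.1362 0.156 ]
house scene 0.95 [324.6 113.1] [0.5767 0.4789 0.    ]
house top 0.68 [130.7 190.9] [0.562  0.4726 0.    ]
jar scene 0.85 [258.8 298. ] [ 0.7201 -0.2616  0.    ]
jar top 0.7 [347.  147.5] [ 0.7276 -0.2722  0.    ]
tip scene 0.47 [208.6 326.2] [ 0.6377 -0.403   0.    ]
tip scene 0.22 [182.6 274.5] [ 0.484 -0.318  0.   ]
tip top 0.55 [385.1 170.9] [ 0.6473 -0.4031  0.    ]
cutter scene 0.61 [282.2 106.1] [0.4184 0.4277 0.    ]
cutter top 0.6 [146.6 231.3] [0.4244 0.4103 0.    ]
scraper scene 0.61 [179.8 345.2] [ 0.5974 -0.4859  0.    ]
scraper top 0.64 [412.7 184.2] [ 0.6025 -0.4971  0.    ]
```

View pics/scene0.png

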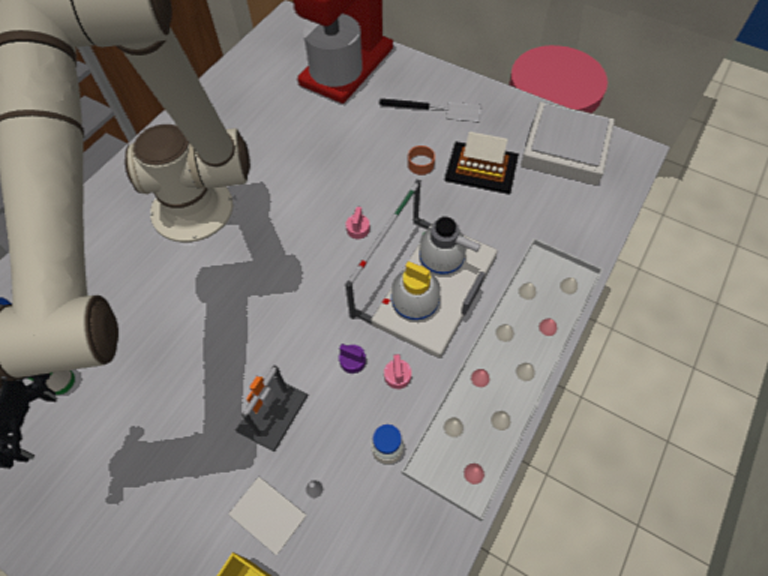

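View pics/top0.png

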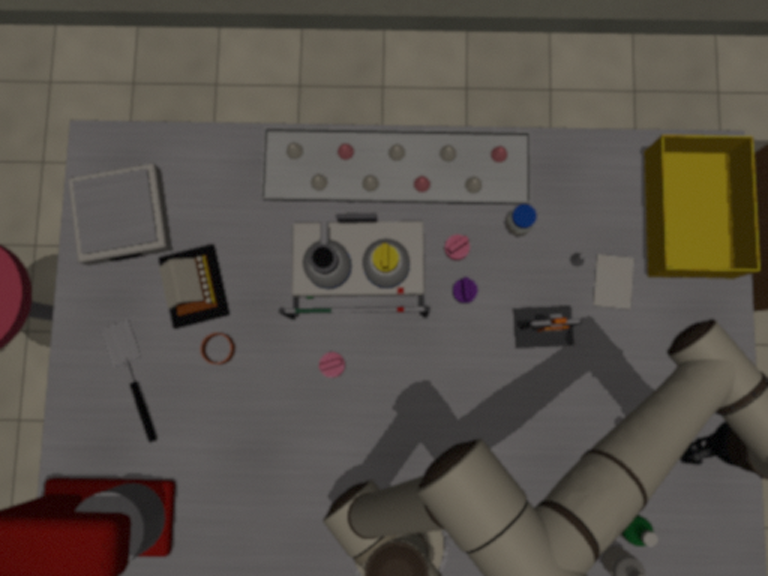

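Scene (1.5x): the feeder lies almost axis-parallel, green rail end at (403,205), red band (361,264), yellow cap (416,278). The tag is on the stand at (258,392). In the top view the tag is at (555,323), green (313,310), red (401,309) and the cap wing (385,257). Next I refine these with colour.

```bash
python3 - <<'E'
from h import *
np.set_printoptions(precision=4,suppress=True)
S={n:cam(n) for n in('scene','top')}
def blob(s,box,f):
    l,t,w,h=box; im=s['pixels'][t:t+h,l:l+w].astype(int); m=f(im[...,0],im[...,1],im[...,2]); ys,xs=np.nonzero(m)
    P=np.c_[xs+l,ys+t].astype(float); c=P.mean(0); e,v=np.linalg.eigh(np.cov(P.T)); d=v[:,1]*np.sqrt(e[1]*12)/2
    return c,d,len(P)
green=lambda r,g,b:(g>r+12)&(g>b+3)
red=lambda r,g,b:(r>g+60)&(r>b+60)
yel=lambda r,g,b:(r>b+70)&(g>b+50)
ora=lambda r,g,b:(r>b+50)&(r>g+25)
for nm,f,bs,bt,z in (('green',green,(255,120,25,30),(190,198,40,15),.14),('red',red,(233,168,16,14),(258,200,18,12),.14),('yel',yel,(262,170,32,36),(240,155,35,35),.156),('ora',ora,(155,243,35,40),(340,205,55,25),.15)):
    try:
        a=blob(S['scene'],bs,f); b=blob(S['top'],bt,f)
        print(nm,a,b,'tri',tri((S['scene'],a[0]),(S['top'],b[0])))
        for s,q in((S['scene'],a),(S['top'],b)):
            p=[atz(s,q[0]+k*q[1],z) for k in(-1,0,1)]; print(p[0],p[1],p[2])
    except Exception as ex: print(nm,ex)
a=cv2.resize(S['scene']['pixels'][115:220,225:335],None,fx=4,fy=4); b=cv2.resize(S['scene']['pixels'][235:305,150:220],None,fx=6,fy=6)
c=cv2.resize(S['top']['pixels'][140:220,185:295],(440,320));d=cv2.resize(S['top']['pixels'][200:240,335:395],(420,280))
im=np.zeros((740,860,3),np.uint8); im[:420,:440]=a; im[:420,440:]=b; im[420:,:440]=c; im[420:700,440:]=d
cv2.imwrite('pics/z.png',cv2.resize(im[:,:,::-1],(697,600)))
E
```

```text
green (array([269.    , 134.6364]), array([-5.6249,  8.0022]), 55) (array([207.68, 206.02]), array([-11.4272,  -0.1691]), 50) tri (array([0.4986, 0.1842, 0.1408]), np.float64(0.00312623404229862))
[0.4963 0.2214 0.14  ] [0.4968 0.183  0.14  ] [0.4974 0.1456 0.14  ]
[0.5005 0.1502 0.14  ] [0.5004 0.1858 0.14  ] [0.5003 0.2213 0.14  ]
red (array([241.6154, 175.3846]), array([-1.3763,  1.3763]), 13) (array([266.8, 205.6]), array([-1.423 , -0.4743]), 5) tri (array([0.5044, 0.0018, 0.1441]), np.float64(0.00026003855272542726))
[0.5038 0.0102 0.14  ] [0.5028 0.0038 0.14  ] [ 0.5018 -0.0026  0.14  ]
[ 0.5036 -0.0025  0.14  ] [0.505 0.002 0.14 ] [0.5064 0.0064 0.14  ]
yel (array([277.2525, 185.1953]), array([2.6398, 8.8421]), 297) (array([256.5753, 171.4886]), array([1.9396, 7.2426]), 219) tri (array([0.6127, 0.0353, 0.1295]), np.float64(0.00226558183694663))
[0.5965 0.043  0.156 ] [0.6185 0.0199 0.156 ] [ 0.64   -0.0026  0.156 ]
[0.6319 0.0421 0.156 ] [0.6091 0.0355 0.156 ] [0.5865 0.029  0.156 ]
ora (array([170.2782, 260.9474]), array([-0.7871, 11.209 ]), 133) (array([372.1207, 215.569 ]), array([-6.388 ,  2.5802]), 58) tri (array([ 0.4795, -0.3266,  0.1349]), np.float64(0.0016774217567382772))
[ 0.467  -0.3034  0.15  ] [ 0.4846 -0.3303  0.15  ] [ 0.5017 -0.3563  0.15  ]
[ 0.4873 -0.3419  0.15  ] [ 0.479  -0.3222  0.15  ] [ 0.4707 -0.3025  0.15  ]
```

View pics/z.png

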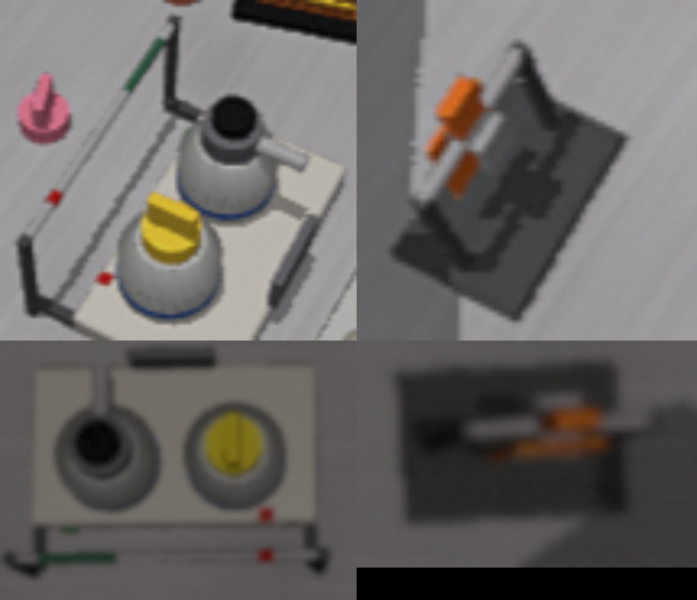

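Crops: the tag is on the stand with its tab at about (460,108) and the bar free. The feeder has yaw ≈ +0.02, and the cap wing runs roughly along world x. The green, red and cap positions agree with the given geometry. I'll move over the tag for a wrist-camera look.

```bash
python3 -m pendant '[[[0,-0.03,0.013,-0.09,0,0,-7],[0,-0.06,0.026,-0.09,0,0,-14],[0,-0.1,0.044,-0.09,0,0,-21],[0,-0.135,0.06,-0.09,0,0,-28],[0,-0.17,0.075,-0.09,0,0,-35],[0,-0.205,0.09,-0.09,0,0,-42],[0,-0.24,0.106,-0.09,0,0,-49],[0,-0.27,0.119,-0.09,0,0,-56],[0,-0.299,0.132,-0.09,0,0,-63],[0,-0.299,0.132,-0.09,0,0,-67]]]'
python3 - <<'E'
from h import *
np.set_printoptions(precision=4,suppress=True)
s=cam('wrist'); o=robot.get_obs(); print(o['time'],o['joint_pos'],o['ee_pos'],R.from_quat(np.roll(o['ee_rot'],-1)).as_matrix())
print('cam',-s['R'].T@s['t'],s['R'][2],s['fx'])
for q,z in (('tag_grip',.166),('tag',.13),('stand',0)):
    for d in landmark_of('wrist',q)[:3]: print(q,round(d['conf'],2),np.round(d['xy']),atz(s,d['xy'],z))
save(s,'w1.png')
E
```

```text
time: 2.53
ee_pos: [0.4817, -0.318, 0.3211]
ee_rot: [-0.001, 0.722, -0.692, 0.0]
wrist_force: [-0.6, -1.5, 0.1]
opening: 1.0
2.5833 [-0.3066  0.2539  0.0425 -0.0003 -1.3594  0.3489] [ 0.4802 -0.3196  0.3211] [[ 0.0422 -0.9991  0.0001]
 [-0.9991 -0.0422  0.0003]
 [-0.0003 -0.0001 -1.    ]]
cam [ 0.4863 -0.3993  0.4644] [-0.011   0.3181 -0.948 ] 315.7650749077156
tag_grip 0.68 [259. 175.] [ 0.4842 -0.3199  0.166 ]
tag_grip 0.62 [186.  23.] [ 0.5507 -0.4499  0.166 ]
tag 0.96 [259. 168.] [ 0.4841 -0.3186  0.13  ]
stand 0.74 [260. 149.] [ 0.4827 -0.3163  0.    ]
stand 0.43 [259. 168.] [ 0.4834 -0.2871  0.    ]
```

View pics/w1.png

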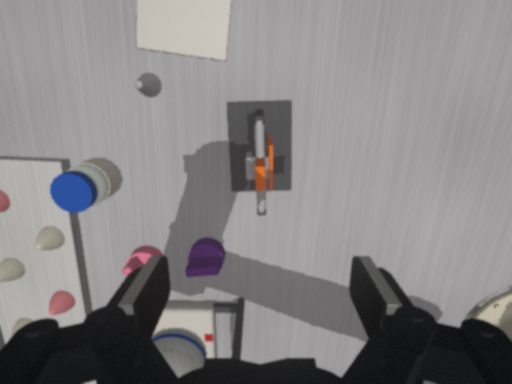

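Wrist view: the tab is at (262,175), the bar runs from (260,115) to (262,212), so it is nearly aligned with the jaws' normal. One colour measurement before descending.

```bash
python3 - <<'E'
from h import *
np.set_printoptions(precision=4,suppress=True)
s=cam('wrist'); im=s['pixels'].astype(int)
m=((im[...,0]>im[...,2]+50)&(im[...,0]>im[...,1]+25))[120:230,235:295]
for r in range(0,110,3):
    x=np.nonzero(m[r])[0]
    if len(x): print(r+120, x+235)
for r in (115,120,125,130,135,195,200,205,210): print(r, im[r,248:276].sum(1)//3)
for p in ((260,120),(262,208)): print(atz(s,p,.135))
for z,p in ((.176,(262,175)),(.176,(262,160)),(.176,(262,190))): print(atz(s,p,z))
for n in ('scene','top'):
    t=cam(n); print(n,[proj(t,(x,-.32,.166)) for x in(.476,.484)])
    for d in landmark_of(n,'tag_grip')[:2]+landmark_of(n,'tag')[:2]: print(d['conf'],d['xy'])
E
```

```text
141 [264 265 266]
144 [265 266]
147 [265 266 267]
150 [264 265 266 267 268]
153 [264 265 266 267 268]
156 [264 265 266 267 268 269]
159 [264 265 266 267 268 269]
162 [265 266 267 268 269]
165 [252 253 254 255 256 257 258 259 265 266 267 268 269]
168 [251 252 253 254 255 256 257 258 259 260 265 266 267 268 269]
171 [251 252 253 254 255 256 257 258 259 260 261 266 267 268]
174 [251 252 253 254 255 256 257 258 259 260 261 266 267 268]
177 [251 252 253 254 255 256 257 258 259 260 266 267 268]
180 [251 252 253 254 255 256 257 258 259 260 266 267 268 269]
183 [251 252 253 254 255 256 257 258 259 260 261 266 267 268 269]
186 [251 252 253 254 255 256 257 258 259 260 261 266 267 268 269]
189 [251 252 253 254 255 256 257 258 259 260 261 266 267 268 269]
192 [251 252 253 254 255 256 257 258 259 260 261 266 267 268 269]
115 [77 70 66 63 58 56 55 54 56 57 59 69 77 82 83 83 82 84 84 84 85 85 86 86
 86 86 85 83]
120 [61 62 64 66 65 67 67 68 73 69 65 67 77 81 82 83 81 82 81 84 85 83 83 86
 82 85 85 83]
125 [ 61  64  77  99 119 129 135 138 129 112  87  72  77  80  83  81  80  82
  82  82  83  82  82 
[... 380 characters left out ...]
0 [161 163 164 163 151 131 111 107 109 112 114 121 131 126 131 147 156 160
 160 164 164 161 161 161 160 159 158 159]
205 [163 163 164 164 156 138 115 109 117 134 151 157 149 136 133 148 158 160
 162 163 164 163 164 162 161 159 159 160]
210 [163 165 167 165 162 151 136 137 151 158 162 160 153 142 139 151 159 161
 163 163 164 163 163 163 160 160 160 160]
[ 0.4805 -0.3741  0.135 ]
[ 0.4755 -0.2782  0.135 ]
[ 0.4773 -0.3271  0.176 ]
[ 0.4778 -0.3415  0.176 ]
[ 0.4769 -0.3123  0.176 ]
scene [[168.8, 254.2], [171.2, 255.6]]
0.71 [167.6, 258.5]
0.73 [173.2, 258.1]
0.44 [253.3, 156.5]
top [[372.6, 216.1], [372.6, 213.5]]
0.59 [372.3, 217.8]
0.32 [258.3, 167.9]
0.49 [370.9, 216.0]
0.24 [266.5, 207.0]
```

```bash
python3 - <<'E'
from h import *
np.set_printoptions(precision=4,suppress=True)
s=cam('wrist'); o=robot.get_obs(); print(o['ee_pos'],R.from_quat(np.roll(o['ee_rot'],-1)).as_matrix())
print('top +y edge',atz(s,(256,193.5),.176),'bottom -y',atz(s,(256,164),.142))
print('bar',atz(s,(254.8,130),.135),atz(s,(258,208),.135))
print('plate',atz(s,(264,141),.12),atz(s,(268,193),.12))
for z in(.166,.176): print('centre proj',proj(s,(.478,-.322,z)))
E
```

```text
[ 0.4778 -0.3226  0.3213] [[ 0.03   -0.9995  0.    ]
 [-0.9995 -0.03    0.    ]
 [-0.     -0.     -1.    ]]
top +y edge [ 0.4823 -0.309   0.176 ] bottom -y [ 0.4832 -0.3302  0.142 ]
bar [ 0.4854 -0.3643  0.135 ] [ 0.4798 -0.2786  0.135 ]
plate [ 0.4753 -0.351   0.12  ] [ 0.4687 -0.2916  0.12  ]
centre proj [260.8, 177.8]
centre proj [260.9, 180.6]
```

```bash
python3 -m pendant '[[[60,-0.0025,-0.0047,0.03,0,0,-2],[60,-0.0025,-0.0047,0.06,0,0,-2],[60,-0.0025,-0.0047,0.09,0,0,-2],[60,-0.0025,-0.0047,0.115,0,0,-2],[60,-0.0025,-0.0047,0.135,0,0,-2],[60,-0.0025,-0.0047,0.15,0,0,-2],[60,-0.0025,-0.0047,0.162,0,0,-2],[60,-0.0025,-0.0047,0.171,0,0,-2],[60,-0.0025,-0.0047,0.171,0,0,-2],[60,-0.0025,-0.0047,0.171,0,0,-2]]]' 40
python3 - <<'E'
from h import *
s=cam('wrist'); save(s,'w2.png'); o=robot.get_obs(); print(o['ee_pos'],o['wrist_force'])
E
```

```text
time: 3.97
ee_pos: [0.4829, -0.3197, 0.1503]
ee_rot: [0.0, 0.73, -0.683, -0.0]
wrist_force: [0.5, -0.3, -0.3]
opening: 0.764
[ 0.48330884 -0.31983145  0.15106626] [-0.3621458  -0.39656604  0.27607191]
```

View pics/w2.png

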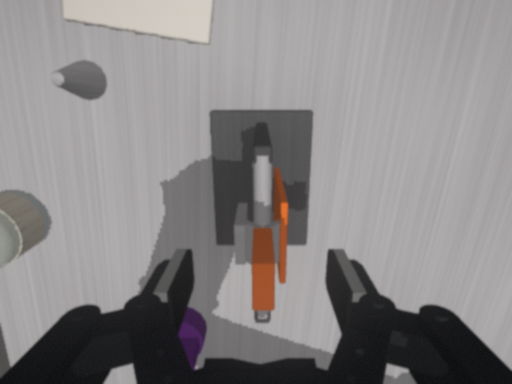

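The tab (263,270) is centred between the fingers (about 260). I'll close and lift.

```bash
python3 -m pendant '[[[255,0,0,0,0,0,0],[255,0,0,0,0,0,0],[255,0,0,0,0,0,0],[255,0,0,0,0,0,0],[255,0,0,0,0,0,0],[255,0,0,0,0,0,0],[255,0,0,0,0,0,0],[255,0,0,0,0,0,0],[255,0,0,-0.005,0,0,0],[255,0,0,-0.01,0,0,0]]]' 40
python3 -m pendant '[[[255,0,0,-0.02,0,0,0],[255,0,0,-0.04,0,0,0],[255,0,0,-0.06,0,0,0],[255,0,0,-0.08,0,0,0],[255,0,0,-0.1,0,0,0],[255,0,0,-0.12,0,0,0],[255,0,0,-0.13,0,0,0],[255,0,0,-0.13,0,0,0],[255,0,0,-0.13,0,0,0],[255,0,0,-0.13,0,0,0]]]'
python3 - <<'E'
from h import *
np.set_printoptions(precision=4,suppress=True)
s=cam('wrist'); o=robot.get_obs(); print(o['time'],o['ee_pos'],o['wrist_force'],o['opening'],R.from_quat(np.roll(o['ee_rot'],-1)).as_matrix())
save(s,'w3.png')
for q in ('tag','tag_grip'):
  for d in landmark_of('wrist',q)[:2]: print(q,d)
  print(proj(s,o['ee_pos']+np.array([0,0,.019-(0 if q=='tag_grip' else .036)])))
E
```

```text
time: 4.85
ee_pos: [0.4832, -0.3193, 0.16]
ee_rot: [-0.0, 0.73, -0.683, 0.0]
wrist_force: [-1.0, 0.2, -2.0]
opening: 0.106
time: 5.68
ee_pos: [0.4824, -0.319, 0.2886]
ee_rot: [0.0, 0.73, -0.683, -0.001]
wrist_force: [-0.2, -0.4, -1.4]
opening: 0.104
5.7333 [ 0.4823 -0.319   0.2885] [ 0.2019  0.1931 -0.531 ] 0.10874630853184032 [[ 0.0661 -0.9978 -0.0027]
 [-0.9978 -0.0661  0.0016]
 [-0.0018  0.0026 -1.    ]]
tag {'xy': [259.2, 241.0], 'conf': 0.75}
[262.2, 241.6]
tag_grip {'xy': [257.4, 274.7], 'conf': 0.63}
[262.9, 277.8]
```

View pics/w3.png

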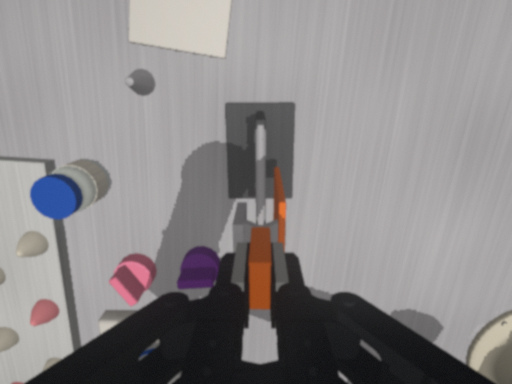

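Tag held (opening ≈ 9 mm) and lifted clear. I'll carry it to above the green stretch.

```bash
python3 -m pendant '[[[255,-0.02,-0.002,0,0,0,0],[255,-0.055,-0.0055,0,0,0,0],[255,-0.09,-0.009,0,0,0,0],[255,-0.13,-0.013,0,0,0,1],[255,-0.17,-0.017,0,0,0,1],[255,-0.21,-0.021,0,0,0,1],[255,-0.25,-0.025,0,0,0,2],[255,-0.285,-0.0285,0,0,0,2],[255,-0.32,-0.032,0,0,0,2],[255,-0.35,-0.035,0,0,0,2]]]'
python3 -m pendant '[[[255,-0.035,-0.002,0,0,0,0],[255,-0.07,-0.005,0,0,0,0],[255,-0.1,-0.008,0,0,0,0],[255,-0.125,-0.01,0,0,0,0],[255,-0.14,-0.01,0,0,0,0],[255,-0.15,-0.01,0,0,0,0],[255,-0.154,-0.01,0,0,0,0],[255,-0.154,-0.01,0,0,0,0],[255,-0.154,-0.01,0,0,0,0],[255,-0.154,-0.01,0,0,0,0]]]'
python3 - <<'E'
from h import *
np.set_printoptions(precision=4,suppress=True)
s=cam('wrist'); o=robot.get_obs(); print(o['time'],o['ee_pos'],o['wrist_force'],o['opening'],R.from_quat(np.roll(o['ee_rot'],-1)).as_matrix())
save(s,'w4.png',k=1.5)
for q in ('rail_entry','mark','rail_mid'):
  for d in landmark_of('wrist',q)[:2]: print(q,d,atz(s,d['xy'],.14))
for y in(.2,.1,.0): print(proj(s,(.4995,y,.14)))
E
```

```text
time: 6.67
ee_pos: [0.4941, 0.0342, 0.2898]
ee_rot: [0.0, 0.718, -0.696, -0.0]
wrist_force: [0.5, -0.2, -1.7]
opening: 0.108
time: 7.5
ee_pos: [0.4997, 0.1852, 0.2904]
ee_rot: [0.0, 0.718, -0.696, 0.0]
wrist_force: [-0.2, 0.3, -0.5]
opening: 0.105
7.55 [0.4998 0.1852 0.2905] [ 1.0162  0.4642 -0.2664] 0.10684670075221532 [[ 0.0299 -0.9996  0.0001]
 [-0.9996 -0.0299 -0.    ]
 [ 0.     -0.0001 -1.    ]]
rail_entry {'xy': [264.3, 174.6], 'conf': 0.86} [0.4968 0.1812 0.14  ]
rail_mid {'xy': [262.9, 83.8], 'conf': 0.6} [0.5008 0.0991 0.14  ]
[260.9, 193.1]
[264.4, 84.9]
[268.7, -51.2]
```

View pics/w4.png

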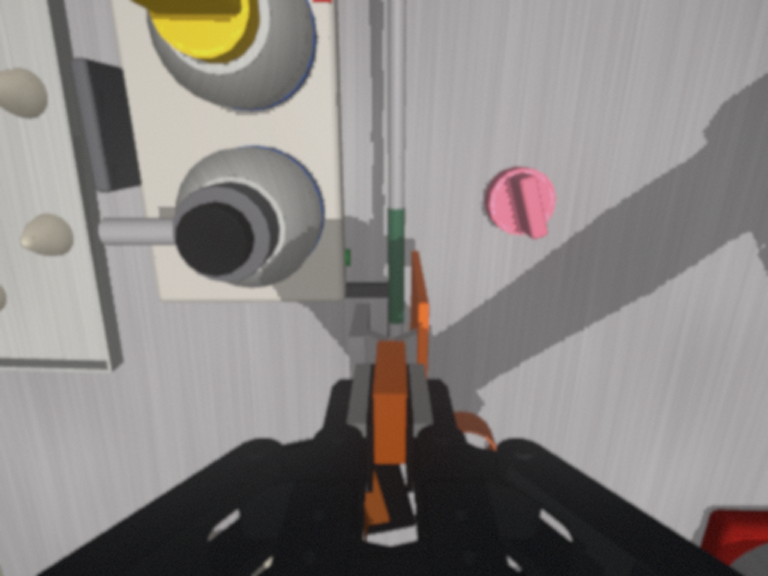

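The tag is held upright and the rail shows at columns 388–405 (1.5x), slightly right of the tool centre. I'll measure the rail line.

```bash
python3 - <<'E'
from h import *
np.set_printoptions(precision=4,suppress=True)
s=cam('wrist'); o=robot.get_obs(); im=s['pixels'].astype(int)
for r in (15,40,70,100,130): print(r,im[r,255:275].sum(1)//3)
for r in (145,160,175,190,205,210): print(r,(im[r,254:276,1]-im[r,254:276,0]))
c=264
print('green rows',[r for r in range(100,230) if im[r,c,1]-im[r,c,0]>12][::60])
g=[r for r in range(100,230) if im[r,c,1]-im[r,c,0]>12]; print(g[0],g[-1],atz(s,(c,g[0]-.5),.144),atz(s,(c,g[-1]+.5),.144))
for z in (.3095,.2735,.25): print('tool line',z,proj(s,(*o['ee_pos'][:2],z)))
m=((im[...,0]>im[...,2]+50)&(im[...,0]>im[...,1]+25))
for r in (232,245,258,270,285,300): print(r,np.nonzero(m[r,240:300])[0][[0,-1]]+240)
E
```

```text
15 [131 149 157 148 135 139 151 161 170 178 178 173 165 157 146 144 158 164
 165 164]
40 [155 162 162 153 138 140 154 163 172 179 180 174 164 156 147 148 162 167
 167 167]
70 [139 157 166 157 141 143 154 165 174 180 180 173 166 155 148 153 166 172
 172 171]
100 [143 164 174 162 145 144 155 167 174 180 179 173 164 154 151 159 171 177
 176 175]
130 [137 151 165 161 143 144 155 166 173 178 176 170 162 152 152 166 174 173
 173 172]
145 [-2 -2 -3 -2  4 12 23 29 32 33 35 35 33 31 25 13  3 -3 -3 -2 -3 -3]
160 [-1 -2 -3 -1  4 13 19 20 23 23 23 19 18 17 14  9  2  0 -2 -2 -3 -2]
175 [ -2  -3  -2  -1   2   9  16  18  18  20  20  21  18  17  12   5   1  -2
  -4 -11 -27 -44]
190 [ -1  -1  -1   1   4  14  17  18  19  19  20  21  19  19  12   3  -1  -4
  -5 -10 -24 -42]
205 [ -2  -3  -3  -1   2  10  15  19  20  21  21  20  20  17  13   6   0  -4
  -8 -18 -34 -44]
210 [ -1  -3  -2  -2   1   9  17  19  21  20  20  21  22  25  21  10   1  -3
  -8 -18 -36 -45]
green rows [139, 199]
139 214 [0.4984 0.1466 0.144 ] [0.4959 0.2213 0.144 ]
tool line 0.3095 [262.6, 278.3]
tool line 0.2735 [262.0, 242.0]
tool line 0.25 [261.8, 225.1]
232 [252 284]
245 [250 284]
258 [249 271]
270 [249 270]
285 [249 270]
300 [249 270]
```

Green spans y 0.147–0.221 (75 mm, as specified), and the rail is about 3.3 mm to -x of the tool line. I'll correct for that and lower.

```bash
python3 -m pendant '[[[255,0.002,0.0033,0,0,0,0],[255,0.002,0.0033,0.015,0,0,0],[255,0.002,0.0033,0.035,0,0,0],[255,0.002,0.0033,0.055,0,0,0],[255,0.002,0.0033,0.07,0,0,0],[255,0.002,0.0033,0.085,0,0,0],[255,0.002,0.0033,0.095,0,0,0],[255,0.002,0.0033,0.1,0,0,0],[255,0.002,0.0033,0.103,0,0,0],[255,0.002,0.0033,0.103,0,0,0]]]'
python3 -m pendant '[[[255,0,0,0.003,0,0,0],[255,0,0,0.006,0,0,0],[255,0,0,0.009,0,0,0],[255,0,0,0.012,0,0,0],[255,0,0,0.015,0,0,0],[255,0,0,0.018,0,0,0],[255,0,0,0.021,0,0,0],[255,0,0,0.024,0,0,0],[255,0,0,0.026,0,0,0],[255,0,0,0.026,0,0,0]]]'
python3 - <<'E'
from h import *
np.set_printoptions(precision=4,suppress=True)
o=robot.get_obs(); s=cam('scene'); w=cam('wrist'); o=robot.get_obs(); print(o['ee_pos'],o['wrist_force'],o['moment'])
a=cv2.resize(s['pixels'][100:200,230:310],(480,600)); b=cv2.resize(w['pixels'][100:384,190:330],(296,600))
cv2.imwrite('pics/h1.png',np.hstack([a,b])[:,:,::-1])
E
```

```text
time: 8.58
ee_pos: [0.4965, 0.1842, 0.1872]
ee_rot: [0.0, 0.718, -0.696, 0.0]
wrist_force: [0.3, -0.2, -1.1]
opening: 0.111
time: 9.42
ee_pos: [0.4964, 0.1842, 0.1611]
ee_rot: [0.0, 0.718, -0.696, -0.0]
wrist_force: [-0.0, -0.6, -1.1]
opening: 0.11
[0.4965 0.1843 0.1613] [-0.0111 -0.2052 -0.9749] [-0.0679 -0.0052 -0.0114]
```

View pics/h1.png

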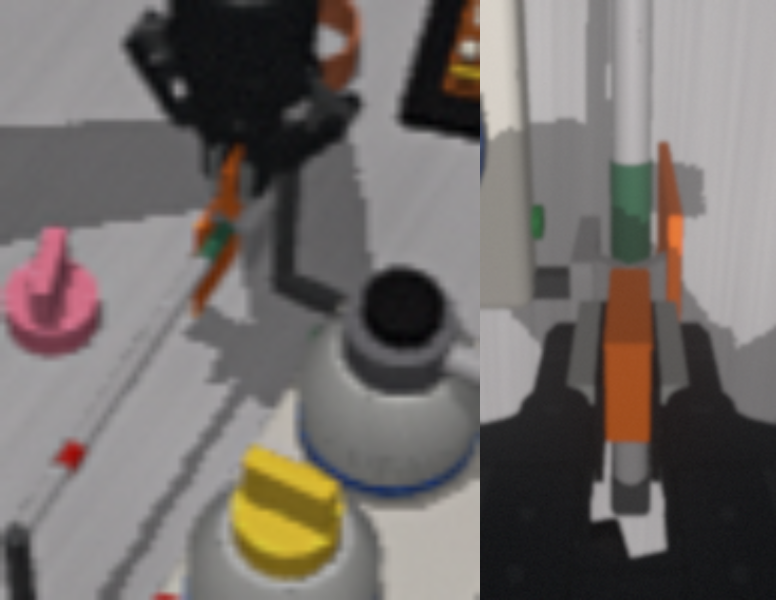

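Hooked: the rail passes under the hook and is centred between the legs. Sliding along tool +x, stopping short of the band.

```bash
python3 -m pendant '[[[255,0.005,0,0,0,0,0],[255,0.02,0,0,0,0,0],[255,0.04,0,0,0,0,0],[255,0.06,0,0,0,0,0],[255,0.08,0,0,0,0,0],[255,0.1,0,0,0,0,0],[255,0.115,0,0,0,0,0],[255,0.125,0,0,0,0,0],[255,0.13,0,0,0,0,0],[255,0.13,0,0,0,0,0]]]'
python3 - <<'E'
from h import *
np.set_printoptions(precision=4,suppress=True)
w=cam('wrist'); o=robot.get_obs(); print(o['ee_pos'],o['wrist_force'],o['opening']); im=w['pixels'].astype(int)
m=((im[...,0]>im[...,1]+60)&(im[...,0]>im[...,2]+60)&(im[...,1]<im[...,2]+25))[100:384,190:330]
n,l,st,c=cv2.connectedComponentsWithStats(m.astype(np.uint8))
for i in range(1,n):
  if st[i,4]>8:
    t=st[i]; x,y=c[i]+[190,100]; print(t[:5]+[190,100,0,0,0],c[i]+[190,100],atz(w,(x,t[1]+100-.5),.145),atz(w,(x,t[1]+100+t[3]-.5),.145))
print('tool',[proj(w,(*o['ee_pos'][:2],z)) for z in(.177,.16,.145)], [proj(w,(o['ee_pos'][0],o['ee_pos'][1]+d,.162+.025)) for d in(-.012,.012)])
save(w,'w5.png',(180,80,160,300),2)
for d in landmark_of('wrist','mark')[:2]: print(d,atz(w,d['xy'],.14))
E
```

```text
time: 10.35
ee_pos: [0.5005, 0.0531, 0.1614]
ee_rot: [-0.0, 0.718, -0.697, 0.0]
wrist_force: [-0.6, -0.5, -0.6]
opening: 0.105
[0.5006 0.0538 0.1614] [-0.7837 -0.4334 -0.1462] 0.10748034850163109
[190 121  16  16 244] [197.1311 128.5984] [ 0.5347 -0.0128  0.145 ] [ 0.5349 -0.0049  0.145 ]
[250 141  22  28 586] [260.5358 154.6911] [ 0.503  -0.0038  0.145 ] [0.5026 0.0107 0.145 ]
tool [[262.1, 275.2], [261.9, 256.8], [261.7, 243.4]] [[263.2, 263.8], [261.4, 310.8]]
{'xy': [262.9, 152.2], 'conf': 0.9} [0.5016 0.0031 0.14  ]
```

View pics/w5.png

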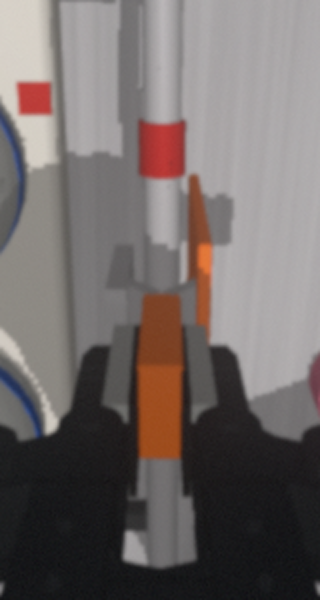

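Red band centred at y ≈ 0.0034 (length measured 14.5 mm). The tag centre matches the TCP within 1 mm, so 50 mm more to slide.

```bash
python3 -m pendant '[[[255,0.005,0,0,0,0,0],[255,0.012,0,0,0,0,0],[255,0.02,0,0,0,0,0],[255,0.028,0,0,0,0,0],[255,0.036,0,0,0,0,0],[255,0.043,0,0,0,0,0],[255,0.048,0,0,0,0,0],[255,0.05,0,0,0,0,0],[255,0.05,0,0,0,0,0],[255,0.05,0,0,0,0,0]]]'
python3 - <<'E'
from h import *
np.set_printoptions(precision=4,suppress=True)
w=cam('scene'); o=robot.get_obs(); print(o['time'],o['ee_pos'],o['wrist_force'],o['opening'],o['joint_pos'])
E
```

```text
time: 11.28
ee_pos: [0.5022, 0.0042, 0.1613]
ee_rot: [-0.0, 0.718, -0.696, -0.0]
wrist_force: [0.0, -0.6, -1.0]
opening: 0.111
11.3333 [0.5022 0.0044 0.1613] [ 0.4799  0.8718 -0.6717] 0.10548338081939468 [ 0.3325  0.2435 -0.3903 -0.     -0.9369 -0.301 ]
```

```bash
python3 -m pendant '[[[255,0,0,0.001,0,0,0],[255,0,0,0.001,0,0,0],[120,0,0,0.001,0,0,0],[120,0,0,0.001,0,0,0],[120,0,0,0.001,0,0,0],[120,0,0,0.001,0,0,0],[120,0,0,0.001,0,0,0],[120,0,0,0.001,0,0,0],[120,0,0,0.001,0,0,0],[120,0,0,0.001,0,0,0]]]'
python3 - <<'E'
from h import *
w=cam('wrist'); s=cam('scene'); o=robot.get_obs(); print(o['ee_pos'],o['wrist_force'],o['opening'])
a=cv2.resize(s['pixels'][120:220,210:310],(480,480)); b=cv2.resize(w['pixels'][140:384,176:346],(334,480))
cv2.imwrite('pics/r1.png',np.hstack([a,b])[:,:,::-1])
E
```

```text
time: 12.17
ee_pos: [0.5022, 0.0043, 0.1603]
ee_rot: [0.0, 0.718, -0.696, -0.0]
wrist_force: [0.0, -0.8, -0.2]
opening: 0.531
[0.5021541  0.00429826 0.1602786 ] [ 0.26132627  0.22260413 -0.68759904] 0.5270024184664833
```

View pics/r1.png

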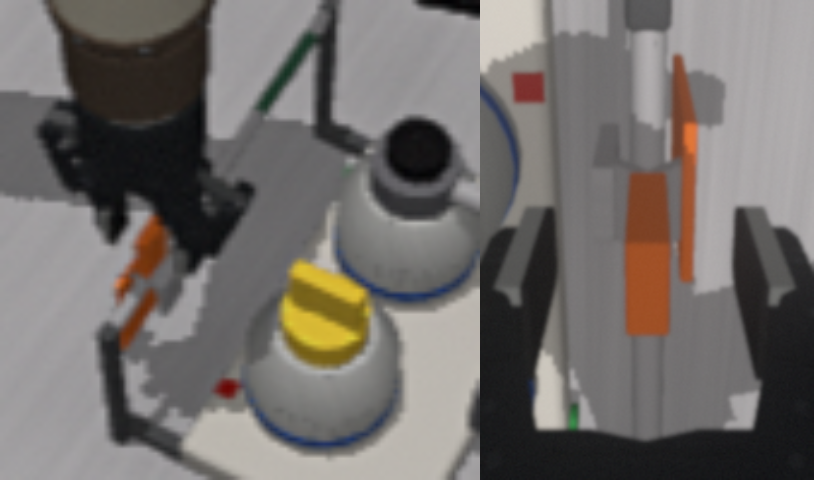

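Released: the tag hangs upright by itself, centred over the band, with the fingers clear. I'll raise, go over the cap and turn the jaws toward the wing.

```bash
python3 -m pendant '[[[120,0,0,-0.015,0,0,0],[120,0,0,-0.045,0,0,0],[120,0,0,-0.08,0,0,-7],[120,0,0,-0.11,0,0,-14],[120,-0.005,-0.03,-0.13,0,0,-21],[120,-0.015,-0.06,-0.14,0,0,-28],[120,-0.02,-0.08,-0.14,0,0,-35],[120,-0.025,-0.1,-0.14,0,0,-42],[120,-0.03,-0.11,-0.14,0,0,-49],[120,-0.03,-0.11,-0.14,0,0,-56]]]'
python3 -m pendant '[[[60,0,0,0,0,0,-7],[60,0,0,0,0,0,-14],[60,0,0,0,0,0,-21],[60,0,0,0,0,0,-28],[60,0,0,0,0,0,-32],[60,0,0,0,0,0,-32],[60,0,0,0,0,0,-32],[60,0,0,0,0,0,-32],[60,0,0,0,0,0,-32],[60,0,0,0,0,0,-32]]]'
python3 - <<'E'
from h import *
np.set_printoptions(precision=4,suppress=True)
w=cam('wrist'); s=cam('scene'); t=cam('top'); o=robot.get_obs(); print(o['time'],o['ee_pos'],o['joint_pos'],R.from_quat(np.roll(o['ee_rot'],-1)).as_matrix())
for d in landmark_of('wrist','cap_grip')[:3]: print(d,atz(w,d['xy'],.156))
for d in landmark_of('wrist','cap')[:2]: print(d,atz(w,d['xy'],.11))
im=w['pixels']; hsv=cv2.cvtColor(im,cv2.COLOR_RGB2HSV); m=(hsv[...,0]>20)&(hsv[...,0]<33)&(hsv[...,1]>130)
ys,xs=np.nonzero(m); print(xs.min(),xs.max(),ys.min(),ys.max()); 
l,tp=max(xs.min()-10,0),max(ys.min()-10,0); print(l,tp); save(w,'c1.png',(l,tp,xs.max()+10-l,ys.max()+10-tp),4)
print('tool',[proj(w,(*o['ee_pos'][:2],z)) for z in(.17,.11)])
im=s['pixels'].astype(int)
mo=((im[...,0]>im[...,2]+60)&(im[...,0]>im[...,1]+40))[160:210,225:260]; ys,xs=np.nonzero(mo); print('tag scene blob',xs.mean()+225,ys.mean()+160,'expect grip',proj(s,(.5022,.004,.176)),'plate',proj(s,(.49,.004,.1)))
E
```

```text
time: 13.1
ee_pos: [0.6129, 0.0386, 0.2989]
ee_rot: [0.0, 0.962, -0.274, -0.0]
wrist_force: [0.6, 0.2, -0.7]
opening: 0.53
time: 13.93
ee_pos: [0.6111, 0.0377, 0.3003]
ee_rot: [-0.0, 1.0, -0.002, -0.0]
wrist_force: [0.2, -0.2, 0.4]
opening: 0.767
14.0833 [0.6112 0.0377 0.3003] [ 0.3257  0.3257  0.0918  0.     -1.3368  1.2412] [[ 1.     -0.0038  0.    ]
 [-0.0038 -1.      0.    ]
 [ 0.     -0.     -1.    ]]
{'xy': [262.4, 181.1], 'conf': 0.94} [0.6122 0.0354 0.156 ]
{'xy': [393.9, 113.8], 'conf': 0.77} [ 0.6734 -0.0811  0.156 ]
{'xy': [182.1, 302.7], 'conf': 0.75} [0.4758 0.1227 0.156 ]
{'xy': [381.4, 184.9], 'conf': 0.93} [ 0.594  -0.0962  0.11  ]
{'xy': [264.5, 171.9], 'conf': 0.82} [0.6095 0.0327 0.11  ]
234 287 145 210
224 135
tool [[259.9, 186.4], [259.8, 170.4]]
tag scene blob 241.47863247863248 178.93162393162393 expect grip [241.0, 168.8] plate [238.8, 180.4]
```

View pics/c1.png

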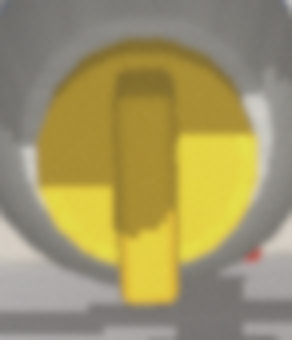

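Crop: the wing's top runs from (144,95) to (150,300), i.e. about 1.7° off the tool x-axis. Converting.

```bash
python3 - <<'E'
from h import *
np.set_printoptions(precision=4,suppress=True)
w=cam('wrist')
a=atz(w,(260,159),.17);b=atz(w,(261.5,210),.17); print(a,b,(a+b)/2,np.linalg.norm(a-b),np.degrees(np.arctan2((a-b)[1],(a-b)[0])))
c=atz(w,(224+37/4,135+150/4),.13);d=atz(w,(224+258/4,135+150/4),.13);print(c,d,np.linalg.norm(c-d))
E
```

```text
[0.6364 0.0376 0.17  ] [0.5883 0.0364 0.17  ] [0.6123 0.037  0.17  ] 0.04808822749243093 1.4200270809166724
[0.6141 0.0649 0.13  ] [0.6138 0.0084 0.13  ] 0.05650589574578566
```

Cap centre is (0.612, 0.037), with a 48 mm wing and 56.5 mm disc, both matching the given sizes. Descending and gripping.

```bash
python3 -m pendant '[[[60,0.001,0.0007,0.03,0,0,-1.6],[60,0.001,0.0007,0.06,0,0,-1.6],[60,0.001,0.0007,0.09,0,0,-1.6],[60,0.001,0.0007,0.115,0,0,-1.6],[60,0.001,0.0007,0.135,0,0,-1.6],[60,0.001,0.0007,0.148,0,0,-1.6],[60,0.001,0.0007,0.157,0,0,-1.6],[60,0.001,0.0007,0.162,0,0,-1.6],[60,0.001,0.0007,0.162,0,0,-1.6],[60,0.001,0.0007,0.162,0,0,-1.6]]]' 60
python3 -m pendant '[[[255,0,0,0,0,0,0],[255,0,0,0,0,0,0],[255,0,0,0,0,0,0],[255,0,0,0,0,0,0],[255,0,0,0,0,0,0],[255,0,0,0,0,0,0],[255,0,0,0,0,0,0],[255,0,0,0,0,0,0],[255,0,0,0,0,0,0],[255,0,0,0,0,0,0]]]' 60
python3 -m pendant '[[[255,0,0,0,0,0,-2],[255,0,0,0,0,0,-4],[255,0,0,0,0,0,-6],[255,0,0,0,0,0,-8],[255,0,0,0,0,0,-10],[255,0,0,0,0,0,-10],[255,0,0,0,0,0,-10],[255,0,0,0,0,0,-10],[255,0,0,0,0,0,-10],[255,0,0,0,0,0,-10]]]'
python3 - <<'E'
from h import *
np.set_printoptions(precision=4,suppress=True)
o=robot.get_obs(); print(o['time'],o['joint_pos'],o['ee_pos'],o['wrist_force'],o['moment'],o['opening'],np.degrees(np.arctan2(*R.from_quat(np.roll(o['ee_rot'],-1)).as_matrix()[[1,0],0])))
E
```

```text
time: 15.07
ee_pos: [0.6127, 0.0371, 0.139]
ee_rot: [-0.0, 1.0, 0.012, 0.001]
wrist_force: [-0.3, 0.3, 0.2]
opening: 0.768
time: 15.9
ee_pos: [0.6125, 0.037, 0.139]
ee_rot: [0.0, 1.0, 0.012, 0.0]
wrist_force: [-0.1, -0.3, 6.9]
opening: 0.152
time: 16.73
ee_pos: [0.6128, 0.0373, 0.139]
ee_rot: [-0.0, 0.995, 0.099, 0.001]
wrist_force: [0.0, 0.5, 5.1]
opening: 0.155
16.7333 [ 0.3242  0.442  -0.1477  0.0004 -0.9793  1.445 ] [0.6128 0.0373 0.139 ] [0.0003 0.4921 5.0511] [0.0981 0.1494 0.1023] 0.155388031892235 11.382595014632399
```

CCW turns freely past 0.1 rad (moment z only 0.1 N m), which suggests it is right-handed. Continuing, watching the moment.

```bash
python3 -m pendant '[[[255,0,0,0,0,0,-4],[255,0,0,0,0,0,-8],[255,0,0,0,0,0,-13],[255,0,0,0,0,0,-18],[255,0,0,0,0,0,-23],[255,0,0,0,0,0,-28],[255,0,0,0,0,0,-33],[255,0,0,0,0,0,-37],[255,0,0,0,0,0,-40],[255,0,0,0,0,0,-40]]]'
python3 - <<'E'
from h import *
np.set_printoptions(precision=4,suppress=True)
o=robot.get_obs(); print(o['time'],o['ee_pos'],o['wrist_force'],o['moment'],o['opening'])
w=cam('wrist'); im=w['pixels']; hsv=cv2.cvtColor(im,cv2.COLOR_RGB2HSV); save(w,'t1.png')
E
python3 -m pendant '[[[255,0,0,0,0,0,-4],[255,0,0,0,0,0,-8],[255,0,0,0,0,0,-13],[255,0,0,0,0,0,-18],[255,0,0,0,0,0,-23],[255,0,0,0,0,0,-28],[255,0,0,0,0,0,-32],[255,0,0,0,0,0,-35],[255,0,0,0,0,0,-37],[255,0,0,0,0,0,-37]]]'
python3 - <<'E'
from h import *
np.set_printoptions(precision=4,suppress=True)
o=robot.get_obs(); print(o['time'],o['joint_pos'],o['ee_pos'],o['wrist_force'],o['moment'],o['opening'],np.degrees(np.arctan2(*R.from_quat(np.roll(o['ee_rot'],-1)).as_matrix()[[1,0],0])))
E
```

```text
time: 17.57
ee_pos: [0.6128, 0.0375, 0.139]
ee_rot: [0.0, 0.901, 0.434, 0.001]
wrist_force: [-0.1, 0.7, 4.8]
opening: 0.157
17.5667 [0.6128 0.0375 0.139 ] [-0.0512  0.6696  4.7631] [0.2382 0.1159 0.0546] 0.1569565374017298
time: 18.45
ee_pos: [0.6122, 0.0378, 0.139]
ee_rot: [-0.0, 0.717, 0.697, 0.001]
wrist_force: [-0.9, 2.8, 5.9]
opening: 0.153
18.45 [ 0.3249  0.4417 -0.1479 -0.0009 -0.9804  2.7897] [0.6122 0.0378 0.139 ] [-0.8596  2.7715  5.9229] [0.7198 0.6335 0.0937] 0.15260139105033518 88.43050028082648
```

Turned 1.52 rad with low torque. A gentle first lift.

```bash
python3 -m pendant '[[[255,0,0,-0.001,0,0,0],[255,0,0,-0.002,0,0,0],[255,0,0,-0.003,0,0,0],[255,0,0,-0.005,0,0,0],[255,0,0,-0.007,0,0,0],[255,0,0,-0.009,0,0,0],[255,0,0,-0.011,0,0,0],[255,0,0,-0.013,0,0,0],[255,0,0,-0.015,0,0,0],[255,0,0,-0.015,0,0,0]]]' 60
```

```text
time: 19.28
ee_pos: [0.6127, 0.0371, 0.154]
ee_rot: [0.0, 0.717, 0.697, 0.001]
wrist_force: [-0.2, -0.5, -1.4]
opening: 0.158
```

```bash
python3 -m pendant '[[[255,0,0,-0.006,0,0,0],[255,0,0,-0.016,0,0,0],[255,0,0,-0.026,0,0,0],[255,0,0,-0.036,0,0,0],[255,0,0,-0.046,0,0,0],[255,0,0,-0.055,0,0,0],[255,0,0,-0.061,0,0,0],[255,0,0,-0.064,0,0,0],[255,0,0,-0.065,0,0,0],[255,0,0,-0.065,0,0,0]]]'
python3 -m pendant '[[[255,0,0,0,0,0,0],[255,0,0,0,0,0,0],[255,0,0,0,0,0,0],[255,0,0,0,0,0,0],[255,0,0,0,0,0,0],[255,0,0,0,0,0,0],[255,0,0,0,0,0,0],[255,0,0,0,0,0,0],[255,0,0,0,0,0,0],[255,0,0,0,0,0,0]]]'
python3 - <<'E'
from h import *
np.set_printoptions(precision=4,suppress=True)
s=cam('scene'); o=robot.get_obs(); print(o['time'],o['ee_pos'],o['wrist_force'],o['opening'])
for p in ((.502,.0034,.14),(.612,.037,.19)): print(proj(s,p))
for q in('tag','tag_grip','cap','mark'):
  print(q,[(np.round(d['xy']),round(d['conf'],2)) for d in landmark_of('scene',q)[:3]])
save(s,'end.png',(215,100,130,120),5)
E
```

```text
time: 20.12
ee_pos: [0.612, 0.037, 0.2183]
ee_rot: [-0.0, 0.717, 0.697, -0.0]
wrist_force: [-0.0, -0.4, -2.1]
opening: 0.155
time: 20.95
ee_pos: [0.6122, 0.0371, 0.2183]
ee_rot: [0.0, 0.717, 0.697, 0.0]
wrist_force: [-0.6, -0.2, -2.0]
opening: 0.153
21.0 [0.6122 0.037  0.2183] [-0.4589 -0.2594 -2.0231] 0.15495293303328758
[241.3, 175.4]
[278.6, 173.9]
tag [(array([240., 175.]), 0.65)]
tag_grip [(array([244., 168.]), 0.66)]
cap [(array([236., 240.]), 0.82), (array([238., 156.]), 0.79), (array([279., 176.]), 0.78)]
mark []
```

View pics/end.png

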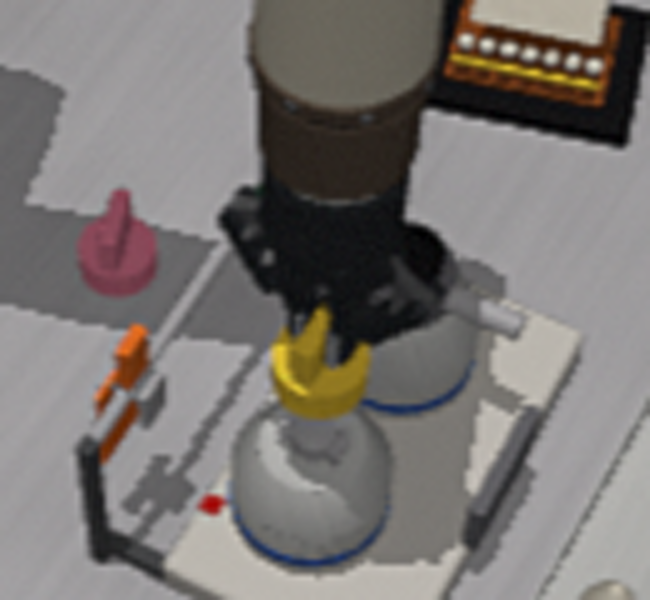

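The cap is held level above its tank, and the tag hangs undisturbed at the band. Handing in.

```bash
python3 -c "
from station import robot
print(robot.close_job())"
```

```text
the job is handed in; nothing more can be done
None
```

I did the whole job in one run and handed it in at 21 s. `close_job` reported no verdict.

**Tag:** I hooked it over the green end of the rail, slid it about 180 mm to the red band without lifting it off, and let go. The last scene picture shows it hanging upright at the band. The network found the tag at pixel (240,175), and the band's middle projects to (241,175).

**Cap:** It loosened counter-clockwise, so the thread is right-handed. I turned it about 1.52 rad with very little torque and lifted it straight up. The gripper now holds it upright, about 79 mm above its seat and within about 1 mm of the axis. The wrist carries about 2 N and the opening is steady.

**Disagreements:**
- The top camera placed the rail about 3 mm farther away in x than the wrist and scene cameras. I used the wrist and scene value, and the fit confirmed it.
- The network did not find the red band in the last picture because the tag covers it, so the final centring rests on the wrist measurement made just before and on the TCP position.

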